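# Lock the thickness dial of a tortilla press

### The arm

A 6-joint arm with a two-finger parallel gripper is mounted at the origin on the work surface. World frame = base frame: x ahead of the robot, y to its left, z up, the work surface at z = 0. Lengths are in m, angles in rad, forces in N, time in s.
With the tool pointing down it reaches from about 0.35 to 0.775 m from the base axis. Payload 5.5 kg.
Tool frame: the origin (TCP) lies where the fingers leave the gripper's body, on its centre line; the fingertips stand 73 mm ahead of it and the grasp point (between the pads) lies 54 mm ahead of it; z points along the fingers, y is the direction in which the jaws open and shut (so a half turn about z gives the same grasp; the last joint's range is limited). The gripper opens to 85 mm and grips with 20 to 120 N. Pads are 22 mm wide; open, the fingers measure 114 mm over their backs; the gripper's body (76 mm by 85 mm) begins 54 mm behind the grasp point. The pads swing forward as they close: fully open they stand 13 mm farther back than shut.
Start: joints at [1.21, 0.313, 0.046, 1.304, 0, 1.431], TCP at [0.126, 0.561, 0.304] pointing down, gripper open.
Joint ranges: [-2.76, 2.76], [-0.86, 1.69], [-1.03, 1.26], [-2.2, 2.34], [-1.47, 1.5], [-3.14, 3.14]. Speed limits (rad/s): [2.57, 2.57, 3.14, 3.14, 3.14, 3.14].

### API

Orientations are given as a unit quaternion [w, x, y, z].
In Python, from workcell import env, read_camera, job, cut_out gives the robot as it stands.
- The arm moves only by the tool servo_tool, never from a script. Its argument "deltas" is a list of rows, each an object of numbers: "dx", "dy", "dz": the shift along the world's x, y, z in mm; "rx", "ry", "rz": the turn, a rotation vector about the world's x, y, z in rad; "fingers": the closure, from -1 (fully open) to 1 (shut). A call has 1 to 8 rows; each row shifts and turns the commanded pose from where the row before left it; what a row does not reach is not made up. A row lasts 1/10 s, in which the tool goes at most 50 mm and 8.59 degrees, less where a joint would pass 70% of its speed; a pose out of reach is approached as far as the arm can. A call is refused whole if a number of a shift passes 50 or a number of a turn 0.15, either way. A call with a gripper value outside its range is refused whole. The fingers move at their own pace and stop on an object; "newtons" is the grip in N (left out, the last holds). Time passes only in rows, so rows that do not move let the fingers close. It gives the time, the measured TCP pose, the force and the opening at its end, in the units of the state.
- env.get_state(): the state, without advancing time (a new reading comes with each control period).
- read_camera(name): name is "scene" or "top" or "wrist"; returns a dict with "img" (384x512x3 uint8, red, green, blue), "intrinsics" (3x3 intrinsics, pixels), "k1" (the pictures are not rectified: a ray, as slopes to the right and down, at radius r is drawn at 1 + k1 r^2 times it, then the intrinsics apply), "extrinsics" (4x4, takes a point from camera to world coordinates); the wrist camera has in their place "hand_eye" (4x4, takes a point from camera to tool coordinates, whose origin is the TCP and whose axes are the flange's). Camera axes: x right, y down, z forward; pixel columns grow to the right and rows downward; lengths in m; the calibration is good to about 2 mm. A picture is of the moment at which its call begins: read the wrist's pose just before it. There is no depth.
- job.hand_in(): hands the job in, once; it reports no verdict.
Trained networks look in the newest picture that a camera, given by its name, has taken for a name from the list of things; names that differ only in an ending like _2 or _b are one class to them, and where a whole thing is asked for, a point or a joint stands for the part that bears it (a point fixed in the world has none). Each returns a list of dicts, best first, with "confidence" (0 to 1); they miss things now and then, are a little off and sometimes report something else, mostly with a low value. They report only what shows in the picture. A call takes as long as a camera call.
- cut_out(target, camera): "region" (384x512 bool, what is visible of it) and "extent" ([left, top, right, bottom] in pixels, round what is visible of it).
The state is a dict: "clock": time; "joint_pos": joint angles; "qvel": joint speeds; "tau": joint torques, N m; "tcp_pos": TCP position; "orientation": TCP orientation; "wrist_force": force on the tool from outside, world axes, zero at the start; "ft_torque": the same for the moment, N m; "finger_gap": finger opening in m.
Only numpy, scipy, OpenCV 4.12 (cv2) and the standard library are available. Lean on these libraries where they do the work, as an engineer would, in place of code of your own. Each camera call takes 0.05 s, during which the arm holds its last target. There are 200 camera calls.

### The job

Lock the thickness setting of the tortilla press: turn the turquoise inner knob of the dial clockwise, pressing it down only lightly, until you feel it drop into its hidden notch, then push it fully home and let go. Do not move the outer ring, which holds the set thickness, never force the knob down or against the side of the notch, and leave the cup, the turner and the comal where they are.

Things in the scene. Friction and masses are not known exactly. Their poses are not given: they have to be found in the camera images.
- press: Cast iron tortilla press, closed, fixed, 195 mm round; handle along its +x to 240 mm from the centre, below 60 mm. Origin: centre of its underside, z up; this z axis is also the axis of the two-part dial on its top: a fixed dark hub (86 mm across, top 67 mm above the origin), on it the outer ring, and through the ring's middle the inner knob.
- inner_knob: Inner knob: turquoise bar 36 mm long (its x), 12 wide (its y), 22 tall, white mark on top near its +x end, on a 16 mm round steel stem. Origin on the dial axis, z up; the bar reaches from 12 to 34 mm above it. Fully out, the origin is level with the outer ring's top (12 mm of air under the bar); fully home it is 9 mm lower (3 mm of air).
- knob_grip (a point): On the dial axis inside the bar, 9 mm below the bar's top; axes as the inner knob's. Inside, a pin turning with the knob can bear on a sprung plate, its notch or its seat; more than 20 N there is forcing it. The knob's own friction is about 1.5 N to push and 0.03 N m to turn; it stays where it is left.
- knob_turn (a joint): Angle of the inner knob, rad, growing clockwise seen from above. The plate's one notch lies at an unknown angle 0.4 to 1.5 rad clockwise of the start. Turned under light pressure (3 to 6 N) the pin drops in, its round tip urging the knob on clockwise, and the pressure vanishes; 0.05 rad of play either side of the middle, then turning loads the wall hard (20 N there is 0.56 N m).
- knob_push (a joint): How far the knob is pushed down, m: 0 fully out, 0.009 fully home. Off the notch the pin meets the sprung plate at about 1 mm: pressing then takes about 3 N more per mm until the plate stops after 4 mm (12 N) and pushing no longer helps. In the notch it goes on down to a soft seat (8 N per mm) at 9 mm.
- ring_mark (a point): Red mark on top of the outer ring, 30 mm from the dial axis. The ring is bare metal, 72 mm across, 14 mm tall, flat top 82 mm above the press's origin; it turns about the dial axis very easily (0.01 N m), so a fingertip resting on it drags it.
- cup: Turquoise ceramic cup, 76 mm across, 85 mm tall, loose; origin at the centre of its underside.
- turner: Turner (spatula) lying loose along its x axis; origin at the centre of its underside. Bystander.
- comal: Round clay griddle 200 mm across leaning upright on a cedar rest, fixed, about 215 mm tall; origin at the centre of the rest's underside. Bystander.

How it is judged:
By the outcome, as a careful person would: the job done as asked, in the order asked, and still so for the second after the job is handed in, with the robot touching nothing.
It also fails if it takes over 67 s, if anything falls off the work surface, if the arm or the gripper's body presses on something with over 40 N, if the wrist force passes 120 N, or if a joint passes its speed limit or range.

## Working session

There is one attempt and no reset: what is moved stays moved. The work goes in short steps, Python scripts to look and compute and a tool call to move; the robot and the scene stay as the last step left them, time stands still between calls to the robot, and variables do not carry over. Pictures are saved under pics/ and viewed, about 8 in all and at most 12, crops included, and the job is handed in when it is done.

Besides the shell and the picture viewer there is one more tool, called after "Emit:" as name(argument=value, ...) on one line, values as JSON. servo_tool: Moves the arm, as the interface text tells. Its arguments: {"type":"object","properties":{"deltas":{"type":"array"},"newtons":{"type":"number"}},"required":["deltas"]}

```bash
mkdir -p pics
cat > h.py <<'E'
import numpy as np, cv2
from scipy.spatial.transform import Rotation as R
from workcell import env, read_camera, job, cut_out
def pose(s=None):
    s=s or env.get_state(); T=np.eye(4); q=s["orientation"]
    T[:3,:3]=R.from_quat([q[1],q[2],q[3],q[0]]).as_matrix(); T[:3,3]=s["tcp_pos"]; return T
def look(name):
    T=pose(); c=read_camera(name)
    c["E"]=T@np.array(c["hand_eye"]) if name=="wrist" else np.array(c["extrinsics"]); return c
def at_z(c,px,z):
    K=np.array(c["intrinsics"],float); k=c["k1"]
    px=np.atleast_2d(np.asarray(px,float)).reshape(-1,1,2)
    u=cv2.undistortPointsIter(px,K,np.array([k,0,0,0,0.]),None,None,(3,60,1e-10)).reshape(-1,2)
    d=np.c_[u,np.ones(len(u))]@c["E"][:3,:3].T; o=c["E"][:3,3]
    return o+d*((z-o[2])/d[:,2])[:,None]
def save(c,f): cv2.imwrite("pics/"+f,cv2.cvtColor(c["img"],cv2.COLOR_RGB2BGR))
E
python3 - <<'E'
from h import *
s=env.get_state(); print(s["clock"],s["tcp_pos"],s["orientation"],s["wrist_force"],s["finger_gap"])
cs=[]
for n in("scene","top"):
    c=look(n); cs.append(c["img"])
    print(n,c["E"][:3,3].round(3))
    for t in("press","inner_knob","ring_mark","cup","turner","comal"):
        for r in cut_out(t,n)[:2]:
            m=r["region"]; y,x=np.nonzero(m); p=[x.mean(),y.mean()]
            z={"press":.06,"inner_knob":.116,"ring_mark":.082,"cup":.085}.get(t,0)
            print(t,round(r["confidence"],2),r["extent"],np.round(p,1),at_z(c,p,z).round(3))
im=np.hstack(cs); cv2.imwrite("pics/a.png",cv2.cvtColor(cv2.resize(im,(800,300)),cv2.COLOR_RGB2BGR))
E
```

```text
0.0 [0.12581543 0.56067731 0.30301888] [-2.19836921e-04  1.10188309e-01  9.93910320e-01 -8.73793266e-04] [0.25018031 0.36733908 0.3597885 ] 0.08544444684863568
scene [ 0.994 -0.299  0.912]
inner_knob 0.2 [97.0, 236.0, 178.0, 316.8] [144.6 283.6] [[ 0.612 -0.35   0.116]]
ring_mark 0.87 [226.8, 195.7, 256.3, 217.5] [239.5 205.9] [[ 0.524 -0.058  0.082]]
cup 0.59 [315.0, 134.3, 341.3, 167.1] [328.2 149.5] [[0.488 0.261 0.085]]
turner 0.81 [96.9, 239.5, 173.2, 314.2] [145.8 284.6] [[ 0.561 -0.356  0.   ]]
comal 0.85 [340.6, 127.9, 408.0, 201.4] [372.8 166.5] [[0.564 0.396 0.   ]]
comal 0.69 [316.3, 133.1, 343.4, 167.2] [327.9 149.8] [[0.437 0.317 0.   ]]
top [ 0.375 -0.024  1.187]
press 0.74 [239.8, 122.1, 321.9, 263.3] [281.1 210.4] [[ 0.523 -0.06   0.06 ]]
ring_mark 0.63 [265.2, 198.8, 294.2, 231.2] [279.5 212.8] [[ 0.515 -0.055  0.082]]
cup 0.79 [112.6, 222.8, 152.7, 254.2] [133.  239.2] [[0.465 0.279 0.085]]
turner 0.88 [378.2, 157.5, 438.0, 270.0] [405.5 200.2] [[ 0.547 -0.364  0.   ]]
comal 0.96 [48.1, 159.4, 148.6, 213.3] [105.8 185.9] [[0.606 0.371 0.   ]]
```

View pics/a.png

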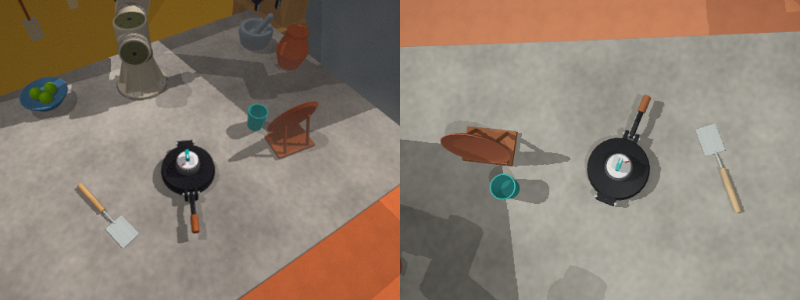

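The press is in the middle of the top picture with its dial at about (619,166), bar roughly along world +x. The cup (503,187), comal and turner are all clear of the path. I'm moving above the dial for a wrist-camera look.

Emit:
servo_tool(deltas=[{"dx":24,"dy":-38},{"dx":24,"dy":-38},{"dx":24,"dy":-38},{"dx":24,"dy":-38},{"dx":24,"dy":-38},{"dx":24,"dy":-38},{"dx":24,"dy":-38},{"dx":24,"dy":-38}])

```text
invalid input at $.deltas[0]: expected keys dx, dy, dz, rx, ry, rz, fingers
```

Emit:
servo_tool(deltas=[{"dx":24,"dy":-38},{"dx":24,"dy":-38},{"dx":24,"dy":-38},{"dx":24,"dy":-38},{"dx":24,"dy":-38},{"dx":24,"dy":-38},{"dx":24,"dy":-38},{"dx":24,"dy":-38}])

```text
invalid input at $.deltas[0]: expected keys dx, dy, dz, rx, ry, rz, fingers
```

Emit:
servo_tool(deltas=[{"dz":-20},{},{}])

```text
invalid input at $.deltas[0]: expected keys dx, dy, dz, rx, ry, rz, fingers
```

Run:
```python
from h import *
s=env.get_state(); print(s["clock"],s["tcp_pos"],s["orientation"],s["joint_pos"],s["wrist_force"])
c=look("wrist"); save(c,"b.png"); np.save("E.npy",c["E"]); print(c["E"].round(3))
for t in("inner_knob","ring_mark","press"):
    for r in cut_out(t,"wrist")[:2]:
        y,x=np.nonzero(r["region"]); p=[x.mean(),y.mean()]
        print(t,r["confidence"],r["extent"],np.round(p,1),at_z(c,p,.116).round(4),at_z(c,p,.082).round(4))
h=cv2.cvtColor(c["img"],cv2.COLOR_RGB2HSV)
m=((h[...,0]>80)&(h[...,0]<100)&(h[...,1]>110)&(h[...,2]>60)).astype(np.uint8)
n,l,st,ce=cv2.connectedComponentsWithStats(m); print([(st[i].tolist(),ce[i].round(1)) for i in range(1,n) if st[i][4]>60])
```

```text
0.7 [0.12594296 0.56107471 0.30393321] [1.57086872e-06 1.10179570e-01 9.93911696e-01 5.61742765e-05] [1.21040458e+00 3.13190732e-01 4.61116040e-02 1.30360757e+00
 2.47500959e-05 1.43121202e+00] [-0.74182328  0.4344443  -0.42008721]
[[ 0.219  0.933  0.284  0.052]
 [ 0.976 -0.21  -0.064  0.578]
 [-0.     0.291 -0.957  0.375]
 [ 0.     0.     0.     1.   ]]
[]
```

View pics/b.png

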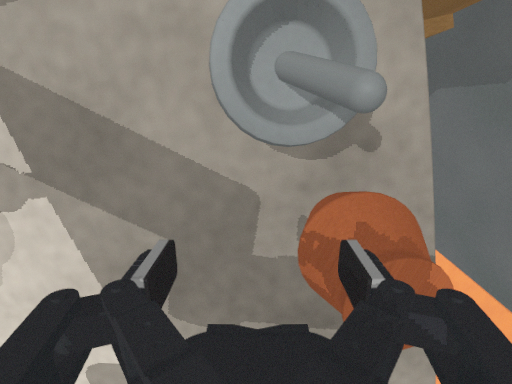

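The rows were refused because every key is required. The picture shows the start view (mortar and jug), with the arm unmoved. I'm resending with all keys.

Emit:
servo_tool(deltas=[{"dx":24,"dy":-38,"dz":0,"rx":0,"ry":0,"rz":0,"fingers":-1},{"dx":24,"dy":-38,"dz":0,"rx":0,"ry":0,"rz":0,"fingers":-1},{"dx":24,"dy":-38,"dz":0,"rx":0,"ry":0,"rz":0,"fingers":-1},{"dx":24,"dy":-38,"dz":0,"rx":0,"ry":0,"rz":0,"fingers":-1},{"dx":24,"dy":-38,"dz":0,"rx":0,"ry":0,"rz":0,"fingers":-1},{"dx":24,"dy":-38,"dz":0,"rx":0,"ry":0,"rz":0,"fingers":-1},{"dx":24,"dy":-38,"dz":0,"rx":0,"ry":0,"rz":0,"fingers":-1},{"dx":24,"dy":-38,"dz":0,"rx":0,"ry":0,"rz":0,"fingers":-1}])

```text
clock: 1.7
tcp_pos: [0.3186, 0.2555, 0.3042]
orientation: [0.001, 0.11, 0.994, 0.0]
wrist_force: [1.1, -0.5, -0.1]
finger_gap: 0.0854
```

Emit:
servo_tool(deltas=[{"dx":24,"dy":-38,"dz":0,"rx":0,"ry":0,"rz":0,"fingers":-1},{"dx":24,"dy":-38,"dz":0,"rx":0,"ry":0,"rz":0,"fingers":-1},{"dx":24,"dy":-38,"dz":0,"rx":0,"ry":0,"rz":0,"fingers":-1},{"dx":24,"dy":-38,"dz":0,"rx":0,"ry":0,"rz":0,"fingers":-1},{"dx":24,"dy":-38,"dz":0,"rx":0,"ry":0,"rz":0,"fingers":-1},{"dx":24,"dy":-38,"dz":0,"rx":0,"ry":0,"rz":0,"fingers":-1},{"dx":24,"dy":-38,"dz":0,"rx":0,"ry":0,"rz":0,"fingers":-1},{"dx":0,"dy":0,"dz":0,"rx":0,"ry":0,"rz":0,"fingers":-1}])

```text
clock: 2.5
tcp_pos: [0.4887, -0.0131, 0.3037]
orientation: [0.001, 0.113, 0.994, -0.001]
wrist_force: [-1.2, 0.3, 0.5]
finger_gap: 0.0858
```

Emit:
servo_tool(deltas=[{"dx":24,"dy":-38,"dz":-20,"rx":0,"ry":0,"rz":0,"fingers":-1},{"dx":0,"dy":0,"dz":0,"rx":0,"ry":0,"rz":0,"fingers":-1},{"dx":0,"dy":0,"dz":0,"rx":0,"ry":0,"rz":0,"fingers":-1}])

```text
clock: 2.8
tcp_pos: [0.5094, -0.047, 0.2832]
orientation: [-0.001, 0.111, 0.994, 0.0]
wrist_force: [-0.6, -0.2, -0.7]
finger_gap: 0.0854
```

```bash
cat > m.py <<'E'
from h import *
import sys
s=env.get_state(); print(s["clock"],s["tcp_pos"],s["orientation"],s["joint_pos"].round(2),s["wrist_force"])
c=look("wrist"); save(c,sys.argv[1])
for t in("inner_knob","ring_mark","press"):
    for r in cut_out(t,"wrist")[:2]:
        y,x=np.nonzero(r["region"]); p=[x.mean(),y.mean()]
        print(t,r["confidence"],r["extent"],np.round(p,1),at_z(c,p,.116).round(4),at_z(c,p,.082).round(4))
h=cv2.cvtColor(c["img"],cv2.COLOR_RGB2HSV)
m=((h[...,0]>78)&(h[...,0]<102)&(h[...,1]>90)&(h[...,2]>50)).astype(np.uint8)
n,l,st,ce=cv2.connectedComponentsWithStats(m); print([(st[i].tolist(),ce[i].round(1)) for i in range(1,n) if st[i][4]>60])
E
python3 m.py c.png
```

```text
2.8 [ 0.50943012 -0.04696683  0.28318689] [-1.09892591e-03  1.10797467e-01  9.93842333e-01  3.60587701e-04] [-0.25  0.2  -0.16  1.22  0.   -0.03] [-0.59392039 -0.22663166 -0.66707467]
inner_knob 0.93 [246.1, 179.4, 260.8, 221.7] [251.3 199.8] [[ 0.5128 -0.0532  0.116 ]] [[ 0.5238 -0.0565  0.082 ]]
ring_mark 0.96 [218.3, 155.3, 289.6, 223.8] [252.3 187.3] [[ 0.5016 -0.0498  0.116 ]] [[ 0.511  -0.0525  0.082 ]]
press 0.62 [173.7, 76.8, 330.0, 326.2] [252.  176.1] [[ 0.4916 -0.0476  0.116 ]] [[ 0.4996 -0.0501  0.082 ]]
[([488, 52, 24, 52, 949], array([501.4,  78.9])), ([243, 179, 18, 43, 459], array([251.8, 197.8]))]
```

View pics/c.png

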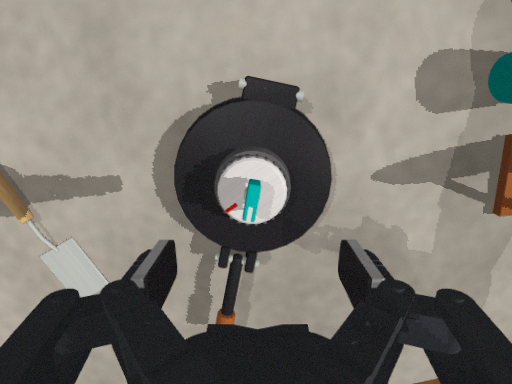

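The bar is at (247–260, 180–221) with its white mark at the lower (+x) end, and the red ring mark is at (231,209). I'm enlarging the dial to separate the top face from the side.

```bash
python3 -c "
import cv2
i=cv2.imread('pics/c.png')[145:235,205:305]; cv2.imwrite('pics/d.png',cv2.resize(i,None,fx=6,fy=6,interpolation=cv2.INTER_CUBIC))"
```

```text
(no output)
```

View pics/d.png

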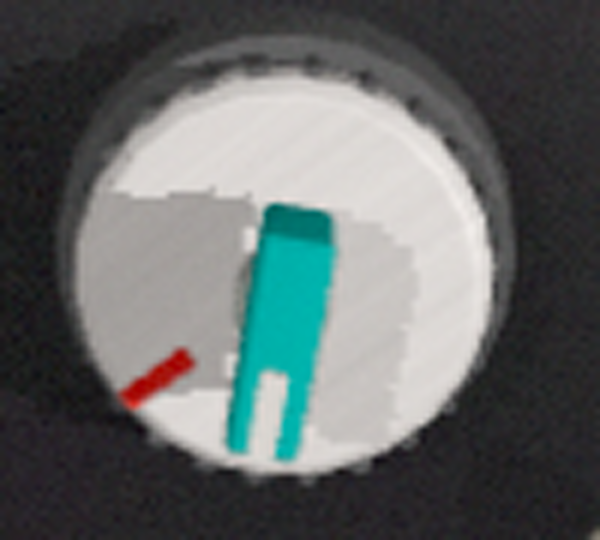

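The top face corners in the crop are about (264,238), (332,246), (297,460) and (229,452). The ring's white top spans about x 75–493, y 75–473.

Run:
```python
from h import *
s=env.get_state(); c=look("wrist")
f=lambda p:(np.array(p,float)+.5)/6-.5+[205,145]
q=at_z(c,f([(264,238),(332,246),(297,460),(229,452)]),.116); print(q.round(4),q.mean(0).round(4))
d=(q[2]+q[3]-q[0]-q[1])/2; w=(q[1]+q[2]-q[0]-q[3])/2
print("len",np.linalg.norm(d),"w",np.linalg.norm(w),"yaw",np.arctan2(d[1],d[0]),"yaw from w",np.arctan2(-w[0],w[1]))
r=at_z(c,f([(75,270),(493,290),(290,75),(284,473)]),.082); print(r.round(4), ((r[0]+r[1])/2).round(4),((r[2]+r[3])/2).round(4))
T=pose(); print("tool y",T[:3,1], "jaw yaw",np.arctan2(T[1,1],T[0,1])-np.pi/2)
```

```text
[[ 0.4991 -0.0515  0.116 ]
 [ 0.5025 -0.0419  0.116 ]
 [ 0.5349 -0.0546  0.116 ]
 [ 0.5313 -0.0645  0.116 ]] [ 0.5169 -0.0531  0.116 ]
len 0.034723286379126264 w 0.010359578120647696 yaw -0.37881870459957123 yaw from w -0.34341436260444075
[[ 0.5066 -0.0873  0.082 ]
 [ 0.5256 -0.0185  0.082 ]
 [ 0.4819 -0.0441  0.082 ]
 [ 0.5508 -0.0609  0.082 ]] [ 0.5161 -0.0529  0.082 ] [ 0.5164 -0.0525  0.082 ]
tool y [2.17603889e-01 9.76037147e-01 1.88590348e-04] jaw yaw -0.21935886131069116
```

Emit:
servo_tool(deltas=[{"dx":7,"dy":-6,"dz":-20,"rx":0,"ry":0,"rz":-0.07,"fingers":-1},{"dx":0,"dy":0,"dz":-30,"rx":0,"ry":0,"rz":-0.08,"fingers":-1},{"dx":0,"dy":0,"dz":-25,"rx":0,"ry":0,"rz":0,"fingers":-1},{"dx":0,"dy":0,"dz":-20,"rx":0,"ry":0,"rz":0,"fingers":-1},{"dx":0,"dy":0,"dz":-10,"rx":0,"ry":0,"rz":0,"fingers":-1},{"dx":0,"dy":0,"dz":0,"rx":0,"ry":0,"rz":0,"fingers":-1},{"dx":0,"dy":0,"dz":0,"rx":0,"ry":0,"rz":0,"fingers":-1}], newtons=30)

```text
clock: 3.75
tcp_pos: [0.5173, -0.0527, 0.1799]
orientation: [0.001, 0.184, 0.983, 0.0]
wrist_force: [0.8, -0.0, 0.2]
finger_gap: 0.0855
```

```bash
python3 m.py e.png
```

```text
3.75 [ 0.51733139 -0.05270212  0.17985647] [5.82811724e-04 1.84080945e-01 9.82910914e-01 2.23261861e-05] [-0.26  0.28 -0.32  0.97  0.    0.11] [ 0.78219674 -0.00823028  0.1717431 ]
inner_knob 0.93 [244.9, 208.8, 268.0, 279.1] [254.6 242.2] [[ 0.5113 -0.0521  0.116 ]] [[ 0.5276 -0.0588  0.082 ]]
ring_mark 0.77 [200.9, 165.9, 311.1, 272.3] [255. 215.] [[ 0.4969 -0.0462  0.116 ]] [[ 0.5095 -0.0514  0.082 ]]
press 0.95 [139.8, 48.6, 368.9, 326.7] [255.8 183.7] [[ 0.4814 -0.0397  0.116 ]] [[ 0.49   -0.0433  0.082 ]]
[([243, 208, 24, 72, 1334], array([254.5, 239.8]))]
```

View pics/e.png

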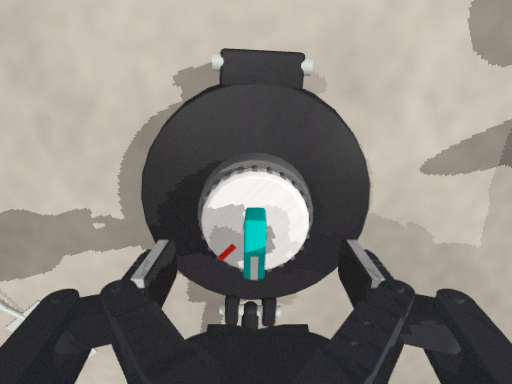

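The bar stands upright in the image, centred at column 255 between the fingers (154 and 362), so it is aligned. I'm going down to grip it near its top.

Emit:
servo_tool(deltas=[{"dx":0,"dy":0,"dz":-12,"rx":0,"ry":0,"rz":0,"fingers":-1},{"dx":0,"dy":0,"dz":0,"rx":0,"ry":0,"rz":0,"fingers":0.3},{"dx":0,"dy":0,"dz":0,"rx":0,"ry":0,"rz":0,"fingers":0.5},{"dx":0,"dy":0,"dz":0,"rx":0,"ry":0,"rz":0,"fingers":0.5},{"dx":0,"dy":0,"dz":0,"rx":0,"ry":0,"rz":0,"fingers":0.5}], newtons=30)

```text
clock: 4.45
tcp_pos: [0.517, -0.053, 0.167]
orientation: [0.0, 0.184, 0.983, 0.0]
wrist_force: [0.7, -0.5, -0.3]
finger_gap: 0.0281
```

Emit:
servo_tool(deltas=[{"dx":0,"dy":0,"dz":0,"rx":0,"ry":0,"rz":0,"fingers":0.8},{"dx":0,"dy":0,"dz":0,"rx":0,"ry":0,"rz":0,"fingers":1},{"dx":0,"dy":0,"dz":0,"rx":0,"ry":0,"rz":0,"fingers":1},{"dx":0,"dy":0,"dz":0,"rx":0,"ry":0,"rz":0,"fingers":1},{"dx":0,"dy":0,"dz":0,"rx":0,"ry":0,"rz":0,"fingers":1},{"dx":0,"dy":0,"dz":0,"rx":0,"ry":0,"rz":0,"fingers":1}], newtons=30)

```text
clock: 5.05
tcp_pos: [0.5168, -0.0538, 0.1671]
orientation: [-0.0, 0.185, 0.983, -0.001]
wrist_force: [-1.0, -5.2, 0.5]
finger_gap: 0.0118
```

```bash
cat > st.py <<'E'
from h import *
s=env.get_state(); T=pose(s)
print("t",s["clock"],"p",(s["tcp_pos"]*1e3).round(1),"yaw",round(np.arctan2(T[1,1],T[0,1])-np.pi/2,4),"F",s["wrist_force"].round(1),"M",s["ft_torque"].round(3),"gap",round(s["finger_gap"]*1e3,1), "tau6",s["tau"][5])
E
python3 st.py
```

```text
t 5.05 p [516.8 -53.8 167.1] yaw -0.3716 F [-1.  -5.2  0.5] M [-1.012  0.356  0.003] gap 11.8 tau6 -0.01764349057339132
```

Gripped with a 5 N side load, so I'm shifting to relieve it, then pressing lightly.

Emit:
servo_tool(deltas=[{"dx":0,"dy":-0.8,"dz":0,"rx":0,"ry":0,"rz":0,"fingers":1},{"dx":0,"dy":0,"dz":0,"rx":0,"ry":0,"rz":0,"fingers":1},{"dx":0,"dy":0,"dz":0,"rx":0,"ry":0,"rz":0,"fingers":1}], newtons=40)

```text
clock: 5.35
tcp_pos: [0.5166, -0.0541, 0.1668]
orientation: [-0.0, 0.185, 0.983, -0.001]
wrist_force: [-3.3, -5.4, 2.0]
finger_gap: 0.0107
```

Emit:
servo_tool(deltas=[{"dx":0,"dy":0,"dz":-1,"rx":0,"ry":0,"rz":0,"fingers":1},{"dx":0,"dy":0,"dz":-1,"rx":0,"ry":0,"rz":0,"fingers":1},{"dx":0,"dy":0,"dz":0,"rx":0,"ry":0,"rz":0,"fingers":1},{"dx":0,"dy":0,"dz":0,"rx":0,"ry":0,"rz":0,"fingers":1}])

```text
clock: 5.75
tcp_pos: [0.5166, -0.0541, 0.1648]
orientation: [-0.0, 0.184, 0.983, -0.001]
wrist_force: [-2.5, -4.8, 1.4]
finger_gap: 0.011
```

```bash
python3 st.py
```

```text
t 5.75 p [516.6 -54.1 164.8] yaw -0.3711 F [-2.5 -4.8  1.4] M [-1.113  0.643 -0.032] gap 11.0 tau6 -0.0360604387242347
```

Emit:
servo_tool(deltas=[{"dx":-0.4,"dy":-0.8,"dz":-0.7,"rx":0,"ry":0,"rz":0,"fingers":1},{"dx":0,"dy":0,"dz":0,"rx":0,"ry":0,"rz":0,"fingers":1},{"dx":0,"dy":0,"dz":0,"rx":0,"ry":0,"rz":0,"fingers":1}])

```text
clock: 6.05
tcp_pos: [0.5165, -0.0543, 0.1643]
orientation: [-0.0, 0.184, 0.983, 0.0]
wrist_force: [-2.3, -1.1, 3.4]
finger_gap: 0.0113
```

```bash
python3 st.py
```

```text
t 6.05 p [516.5 -54.3 164.3] yaw -0.3706 F [-2.3 -1.1  3.4] M [-0.475  0.674 -0.03 ] gap 11.3 tau6 -0.04082770552486181
```

Emit:
servo_tool(deltas=[{"dx":-0.3,"dy":0,"dz":-1,"rx":0,"ry":0,"rz":0,"fingers":1},{"dx":0,"dy":0,"dz":0,"rx":0,"ry":0,"rz":0,"fingers":1},{"dx":0,"dy":0,"dz":0,"rx":0,"ry":0,"rz":0,"fingers":1}])

```text
clock: 6.35
tcp_pos: [0.5164, -0.0543, 0.1635]
orientation: [0.0, 0.184, 0.983, 0.0]
wrist_force: [-2.4, -1.0, 5.3]
finger_gap: 0.0112
```

```bash
python3 st.py
```

```text
t 6.35 p [516.4 -54.3 163.5] yaw -0.3705 F [-2.4 -1.   5.3] M [-0.221  0.567 -0.077] gap 11.2 tau6 -0.044149523600935936
```

About 4 N on the plate. Turning clockwise: the first 0.3 rad is known to be free of the notch.

Emit:
servo_tool(deltas=[{"dx":0,"dy":0,"dz":0,"rx":0,"ry":0,"rz":-0.05,"fingers":1},{"dx":0,"dy":0,"dz":0,"rx":0,"ry":0,"rz":-0.05,"fingers":1},{"dx":0,"dy":0,"dz":0,"rx":0,"ry":0,"rz":-0.05,"fingers":1},{"dx":0,"dy":0,"dz":0,"rx":0,"ry":0,"rz":-0.05,"fingers":1},{"dx":0,"dy":0,"dz":0,"rx":0,"ry":0,"rz":0,"fingers":1},{"dx":0,"dy":0,"dz":0,"rx":0,"ry":0,"rz":0,"fingers":1}])

```text
clock: 6.95
tcp_pos: [0.5164, -0.0542, 0.1634]
orientation: [0.0, 0.281, 0.96, 0.0]
wrist_force: [-2.8, 0.2, 4.8]
finger_gap: 0.0114
```

```bash
python3 st.py
```

```text
t 6.95 p [516.4 -54.2 163.4] yaw -0.5695 F [-2.8  0.2  4.8] M [ 0.016  0.502 -0.084] gap 11.4 tau6 -0.055594739969819784
```

Emit:
servo_tool(deltas=[{"dx":0,"dy":0,"dz":0,"rx":0,"ry":0,"rz":-0.06,"fingers":1},{"dx":0,"dy":0,"dz":0,"rx":0,"ry":0,"rz":-0.06,"fingers":1},{"dx":0,"dy":0,"dz":-0.2,"rx":0,"ry":0,"rz":0,"fingers":1},{"dx":0,"dy":0,"dz":0,"rx":0,"ry":0,"rz":0,"fingers":1}])

```text
clock: 7.35
tcp_pos: [0.5164, -0.0542, 0.1632]
orientation: [0.0, 0.338, 0.941, 0.0]
wrist_force: [-2.0, 0.7, 5.0]
finger_gap: 0.011
```

Emit:
servo_tool(deltas=[{"dx":0,"dy":0,"dz":0,"rx":0,"ry":0,"rz":-0.06,"fingers":1},{"dx":0,"dy":0,"dz":0,"rx":0,"ry":0,"rz":0,"fingers":1}])

```text
clock: 7.55
tcp_pos: [0.5164, -0.0542, 0.1631]
orientation: [0.0, 0.366, 0.931, 0.001]
wrist_force: [-1.7, 1.1, 5.1]
finger_gap: 0.011
```

```bash
python3 st.py
```

```text
t 7.55 p [516.4 -54.2 163.1] yaw -0.75 F [-1.7  1.1  5.1] M [ 0.186  0.413 -0.077] gap 11.0 tau6 0.2863885648548603
```

Emit:
servo_tool(deltas=[{"dx":0,"dy":0,"dz":0,"rx":0,"ry":0,"rz":-0.06,"fingers":1},{"dx":0,"dy":0,"dz":0,"rx":0,"ry":0,"rz":0,"fingers":1}])

```text
clock: 7.75
tcp_pos: [0.5165, -0.0542, 0.1631]
orientation: [0.0, 0.394, 0.919, 0.001]
wrist_force: [-1.9, 1.6, 5.2]
finger_gap: 0.011
```

Emit:
servo_tool(deltas=[{"dx":0,"dy":0,"dz":0,"rx":0,"ry":0,"rz":-0.06,"fingers":1},{"dx":0,"dy":0,"dz":0,"rx":0,"ry":0,"rz":0,"fingers":1}])

```text
clock: 7.95
tcp_pos: [0.5165, -0.0541, 0.1632]
orientation: [0.0, 0.421, 0.907, 0.001]
wrist_force: [-1.4, 2.3, 5.3]
finger_gap: 0.0114
```

Emit:
servo_tool(deltas=[{"dx":0,"dy":0.3,"dz":0,"rx":0,"ry":0,"rz":-0.06,"fingers":1},{"dx":0,"dy":0,"dz":0,"rx":0,"ry":0,"rz":0,"fingers":1}])

```text
clock: 8.15
tcp_pos: [0.5165, -0.054, 0.1631]
orientation: [0.0, 0.448, 0.894, 0.0]
wrist_force: [-1.3, 1.4, 5.3]
finger_gap: 0.0113
```

Emit:
servo_tool(deltas=[{"dx":0,"dy":0,"dz":0,"rx":0,"ry":0,"rz":-0.06,"fingers":1},{"dx":0,"dy":0,"dz":0,"rx":0,"ry":0,"rz":0,"fingers":1}])

```text
clock: 8.35
tcp_pos: [0.5165, -0.054, 0.1631]
orientation: [0.0, 0.474, 0.88, 0.0]
wrist_force: [-2.0, 1.9, 4.1]
finger_gap: 0.011
```

```bash
python3 st.py
```

```text
t 8.35 p [516.5 -54.  163.1] yaw -0.9887 F [-2.   1.9  4.1] M [ 0.242  0.354 -0.142] gap 11.0 tau6 0.24510568007826805
```

Emit:
servo_tool(deltas=[{"dx":0,"dy":0,"dz":0,"rx":0,"ry":0,"rz":0,"fingers":1}])

```text
clock: 8.45
tcp_pos: [0.5165, -0.054, 0.1631]
orientation: [0.0, 0.474, 0.88, 0.0]
wrist_force: [-0.1, 2.2, 4.1]
finger_gap: 0.0112
```

```bash
python3 st.py
```

```text
t 8.45 p [516.5 -54.  163.1] yaw -0.9882 F [-0.1  2.2  4.1] M [ 0.346  0.268 -0.055] gap 11.2 tau6 -0.07907439954578876
```

Emit:
servo_tool(deltas=[{"dx":0,"dy":0.2,"dz":0,"rx":0,"ry":0,"rz":-0.04,"fingers":1},{"dx":0,"dy":0,"dz":0,"rx":0,"ry":0,"rz":0,"fingers":1}])

```text
clock: 8.65
tcp_pos: [0.5165, -0.054, 0.1631]
orientation: [0.0, 0.492, 0.87, 0.0]
wrist_force: [-0.9, 2.0, 5.1]
finger_gap: 0.0113
```

```bash
python3 st.py
```

```text
t 8.65 p [516.5 -54.  163.1] yaw -1.0292 F [-0.9  2.   5.1] M [ 0.271  0.24  -0.076] gap 11.3 tau6 0.15607480891048908
```

It was noise, so still on the plate. Continuing.

Emit:
servo_tool(deltas=[{"dx":0,"dy":0.2,"dz":0,"rx":0,"ry":0,"rz":-0.06,"fingers":1},{"dx":0,"dy":0,"dz":0,"rx":0,"ry":0,"rz":0,"fingers":1}])

```text
clock: 8.85
tcp_pos: [0.5165, -0.0539, 0.1631]
orientation: [0.0, 0.518, 0.855, 0.0]
wrist_force: [-0.3, 1.7, 5.3]
finger_gap: 0.0113
```

Emit:
servo_tool(deltas=[{"dx":0,"dy":0.1,"dz":0,"rx":0,"ry":0,"rz":-0.06,"fingers":1},{"dx":0,"dy":0,"dz":0,"rx":0,"ry":0,"rz":0,"fingers":1}])

```text
clock: 9.05
tcp_pos: [0.5165, -0.0539, 0.1631]
orientation: [0.0, 0.543, 0.839, 0.0]
wrist_force: [-0.3, 0.4, 3.4]
finger_gap: 0.011
```

Emit:
servo_tool(deltas=[{"dx":0,"dy":0,"dz":0,"rx":0,"ry":0,"rz":0,"fingers":1}])

```text
clock: 9.15
tcp_pos: [0.5165, -0.0539, 0.1631]
orientation: [0.0, 0.543, 0.84, 0.0]
wrist_force: [0.3, 0.2, 4.6]
finger_gap: 0.0111
```

```bash
python3 st.py
```

```text
t 9.15 p [516.5 -53.9 163.1] yaw -1.1483 F [0.3 0.2 4.6] M [0.024 0.019 0.054] gap 11.1 tau6 0.030207450035959482
```

Emit:
servo_tool(deltas=[{"dx":0,"dy":0,"dz":0,"rx":0,"ry":0,"rz":-0.03,"fingers":1},{"dx":0,"dy":0,"dz":0,"rx":0,"ry":0,"rz":0,"fingers":1}])

```text
clock: 9.35
tcp_pos: [0.5165, -0.0539, 0.1631]
orientation: [0.0, 0.556, 0.831, 0.0]
wrist_force: [0.6, 0.3, 4.6]
finger_gap: 0.011
```

```bash
python3 st.py
```

```text
t 9.35 p [516.5 -53.9 163.1] yaw -1.1792 F [0.6 0.3 4.6] M [-0.013  0.015  0.003] gap 11.0 tau6 0.1823956612497568
```

Emit:
servo_tool(deltas=[{"dx":0,"dy":0,"dz":0,"rx":0,"ry":0,"rz":-0.05,"fingers":1},{"dx":0,"dy":0,"dz":0,"rx":0,"ry":0,"rz":0,"fingers":1}])

```text
clock: 9.55
tcp_pos: [0.5166, -0.0539, 0.1631]
orientation: [0.0, 0.577, 0.817, 0.0]
wrist_force: [-0.4, 0.5, 3.5]
finger_gap: 0.0109
```

```bash
python3 st.py
```

```text
t 9.55 p [516.6 -53.9 163.1] yaw -1.2296 F [-0.4  0.5  3.5] M [ 0.026 -0.078 -0.09 ] gap 10.9 tau6 0.1954212784767151
```

Emit:
servo_tool(deltas=[{"dx":0,"dy":0,"dz":-0.4,"rx":0,"ry":0,"rz":0,"fingers":1},{"dx":0,"dy":0,"dz":0,"rx":0,"ry":0,"rz":0,"fingers":1}])

```text
clock: 9.75
tcp_pos: [0.5165, -0.0538, 0.1629]
orientation: [0.0, 0.576, 0.817, 0.0]
wrist_force: [0.4, 0.1, 4.5]
finger_gap: 0.011
```

```bash
python3 st.py
```

```text
t 9.75 p [516.5 -53.8 162.9] yaw -1.2287 F [0.4 0.1 4.5] M [-0.032  0.051 -0.075] gap 11.0 tau6 -0.07850630208849907
```

Emit:
servo_tool(deltas=[{"dx":0,"dy":0,"dz":0,"rx":0,"ry":0,"rz":-0.05,"fingers":1},{"dx":0,"dy":0,"dz":0,"rx":0,"ry":0,"rz":0,"fingers":1}])

```text
clock: 9.95
tcp_pos: [0.5166, -0.0538, 0.1629]
orientation: [0.0, 0.597, 0.802, 0.0]
wrist_force: [0.1, 0.4, 5.9]
finger_gap: 0.0112
```

```bash
python3 st.py
```

```text
t 9.95 p [516.6 -53.8 162.9] yaw -1.2795 F [0.1 0.4 5.9] M [ 0.002  0.049 -0.052] gap 11.2 tau6 0.19711938221007586
```

Still on the plate at 0.91 rad of turn.

Emit:
servo_tool(deltas=[{"dx":0,"dy":0,"dz":0,"rx":0,"ry":0,"rz":-0.06,"fingers":1},{"dx":0,"dy":0,"dz":0,"rx":0,"ry":0,"rz":0,"fingers":1}])

```text
clock: 10.15
tcp_pos: [0.5166, -0.0538, 0.1629]
orientation: [0.0, 0.621, 0.784, 0.0]
wrist_force: [1.5, 1.1, 5.7]
finger_gap: 0.0111
```

```bash
python3 st.py
```

```text
t 10.15 p [516.6 -53.8 162.9] yaw -1.3393 F [1.5 1.1 5.7] M [ 0.087 -0.039 -0.144] gap 11.1 tau6 0.267113009467721
```

Emit:
servo_tool(deltas=[{"dx":0,"dy":0,"dz":0,"rx":0,"ry":0,"rz":-0.06,"fingers":1},{"dx":0,"dy":0,"dz":0,"rx":0,"ry":0,"rz":0,"fingers":1}])

```text
clock: 10.35
tcp_pos: [0.5166, -0.0538, 0.1629]
orientation: [0.0, 0.644, 0.765, 0.0]
wrist_force: [0.5, 0.4, 4.4]
finger_gap: 0.0116
```

```bash
python3 st.py
```

```text
t 10.35 p [516.6 -53.8 162.9] yaw -1.3992 F [0.5 0.4 4.4] M [ 0.054 -0.096 -0.123] gap 11.6 tau6 0.18700425513088703
```

Emit:
servo_tool(deltas=[{"dx":0,"dy":0,"dz":0,"rx":0,"ry":0,"rz":-0.05,"fingers":1},{"dx":0,"dy":0,"dz":0,"rx":0,"ry":0,"rz":0,"fingers":1}])

```text
clock: 10.55
tcp_pos: [0.5166, -0.0538, 0.1628]
orientation: [0.0, 0.663, 0.749, 0.0]
wrist_force: [1.1, -0.1, 4.4]
finger_gap: 0.0114
```

```bash
python3 st.py
```

```text
t 10.55 p [516.6 -53.8 162.8] yaw -1.4488 F [ 1.1 -0.1  4.4] M [ 0.026 -0.106 -0.06 ] gap 11.4 tau6 0.1612043660134077
```

Emit:
servo_tool(deltas=[{"dx":0,"dy":0,"dz":-0.2,"rx":0,"ry":0,"rz":-0.06,"fingers":1},{"dx":0,"dy":0,"dz":0,"rx":0,"ry":0,"rz":0,"fingers":1}])

```text
clock: 10.75
tcp_pos: [0.5167, -0.0538, 0.1628]
orientation: [0.0, 0.685, 0.729, 0.0]
wrist_force: [1.0, 0.9, 5.6]
finger_gap: 0.0116
```

```bash
python3 st.py
```

```text
t 10.75 p [516.7 -53.8 162.8] yaw -1.5091 F [1.  0.9 5.6] M [ 0.07  -0.002 -0.135] gap 11.6 tau6 0.17238838132470846
```

Emit:
servo_tool(deltas=[{"dx":0,"dy":0,"dz":0,"rx":0,"ry":0,"rz":-0.06,"fingers":1},{"dx":0,"dy":0,"dz":0,"rx":0,"ry":0,"rz":0,"fingers":1}])

```text
clock: 10.95
tcp_pos: [0.5166, -0.0538, 0.1624]
orientation: [0.0, 0.706, 0.708, 0.0]
wrist_force: [2.9, 1.1, 2.3]
finger_gap: 0.011
```

```bash
python3 st.py
```

```text
t 10.95 p [516.6 -53.8 162.4] yaw -1.5691 F [2.9 1.1 2.3] M [ 0.061 -0.249 -0.375] gap 11.0 tau6 0.017952164635062218
```

Signs of the drop: Fz falls to 2.3 N, the knob sinks 0.4 mm, and there is a clockwise pull of 0.37 N m. I'm following it gently.

Emit:
servo_tool(deltas=[{"dx":0,"dy":0,"dz":0,"rx":0,"ry":0,"rz":-0.03,"fingers":1},{"dx":0,"dy":0,"dz":0,"rx":0,"ry":0,"rz":0,"fingers":1}])

```text
clock: 11.15
tcp_pos: [0.5166, -0.0538, 0.1623]
orientation: [0.0, 0.717, 0.697, 0.0]
wrist_force: [3.8, 1.0, 1.9]
finger_gap: 0.0112
```

```bash
python3 st.py
```

```text
t 11.15 p [516.6 -53.8 162.3] yaw -1.5987 F [3.8 1.  1.9] M [ 0.052 -0.4   -0.345] gap 11.2 tau6 -0.11907366570085287
```

Emit:
servo_tool(deltas=[{"dx":0,"dy":0,"dz":0,"rx":0,"ry":0,"rz":-0.02,"fingers":1},{"dx":0,"dy":0,"dz":0,"rx":0,"ry":0,"rz":0,"fingers":1}])

```text
clock: 11.35
tcp_pos: [0.5166, -0.0538, 0.1623]
orientation: [0.0, 0.724, 0.689, 0.0]
wrist_force: [4.7, -0.4, -0.4]
finger_gap: 0.0111
```

```bash
python3 st.py
```

```text
t 11.35 p [516.6 -53.8 162.3] yaw -1.6201 F [ 4.7 -0.4 -0.4] M [ 0.095 -0.715 -0.244] gap 11.1 tau6 -0.06585116498172283
```

Pressure has vanished and the pin is in the notch. I'm easing the remaining clockwise pull and the side load.

Emit:
servo_tool(deltas=[{"dx":0.4,"dy":0,"dz":0,"rx":0,"ry":0,"rz":-0.02,"fingers":1},{"dx":0,"dy":0,"dz":0,"rx":0,"ry":0,"rz":0,"fingers":1}])

```text
clock: 11.55
tcp_pos: [0.5167, -0.0538, 0.1623]
orientation: [0.0, 0.731, 0.682, -0.0]
wrist_force: [3.7, -0.2, -0.2]
finger_gap: 0.0114
```

```bash
python3 st.py
```

```text
t 11.55 p [516.7 -53.8 162.3] yaw -1.6409 F [ 3.7 -0.2 -0.2] M [-0.02  -0.632 -0.027] gap 11.4 tau6 0.03821984399110079
```

Emit:
servo_tool(deltas=[{"dx":0.4,"dy":0,"dz":0,"rx":0,"ry":0,"rz":-0.025,"fingers":1},{"dx":0,"dy":0,"dz":-1,"rx":0,"ry":0,"rz":0,"fingers":1},{"dx":0,"dy":0,"dz":-0.5,"rx":0,"ry":0,"rz":0,"fingers":1},{"dx":0,"dy":0,"dz":0,"rx":0,"ry":0,"rz":0,"fingers":1}])

```text
clock: 11.95
tcp_pos: [0.5168, -0.0538, 0.1607]
orientation: [-0.0, 0.74, 0.673, -0.0]
wrist_force: [2.5, -2.1, 0.4]
finger_gap: 0.0111
```

```bash
python3 st.py
```

```text
t 11.95 p [516.8 -53.8 160.7] yaw -1.6658 F [ 2.5 -2.1  0.4] M [-0.156 -0.445  0.003] gap 11.1 tau6 -0.02647296991199255
```

The knob moves down freely with no torque. I'm pushing it home in small steps.

Emit:
servo_tool(deltas=[{"dx":0.2,"dy":0,"dz":-0.8,"rx":0,"ry":0,"rz":0,"fingers":1},{"dx":0,"dy":0,"dz":-0.8,"rx":0,"ry":0,"rz":0,"fingers":1},{"dx":0,"dy":0,"dz":0,"rx":0,"ry":0,"rz":0,"fingers":1}])

```text
clock: 12.25
tcp_pos: [0.5169, -0.0538, 0.159]
orientation: [-0.0, 0.74, 0.673, -0.0]
wrist_force: [2.3, -1.6, -0.4]
finger_gap: 0.0112
```

```bash
python3 st.py
```

```text
t 12.25 p [516.9 -53.8 159. ] yaw -1.6659 F [ 2.3 -1.6 -0.4] M [-0.284 -0.207  0.015] gap 11.2 tau6 -0.022884453646838665
```

Emit:
servo_tool(deltas=[{"dx":0,"dy":0,"dz":-0.6,"rx":0,"ry":0,"rz":0,"fingers":1},{"dx":0,"dy":0,"dz":-0.6,"rx":0,"ry":0,"rz":0,"fingers":1},{"dx":0,"dy":0,"dz":0,"rx":0,"ry":0,"rz":0,"fingers":1}])

```text
clock: 12.55
tcp_pos: [0.5169, -0.0537, 0.158]
orientation: [-0.0, 0.74, 0.673, -0.0]
wrist_force: [-0.0, -1.8, 1.1]
finger_gap: 0.011
```

```bash
python3 st.py
```

```text
t 12.55 p [516.9 -53.7 158. ] yaw -1.6659 F [-0.  -1.8  1.1] M [-0.354  0.046 -0.034] gap 11.0 tau6 -0.02317414793651551
```

Emit:
servo_tool(deltas=[{"dx":0,"dy":0,"dz":-0.7,"rx":0,"ry":0,"rz":0,"fingers":1},{"dx":0,"dy":0,"dz":0,"rx":0,"ry":0,"rz":0,"fingers":1}])

```text
clock: 12.75
tcp_pos: [0.5169, -0.0537, 0.1574]
orientation: [-0.0, 0.74, 0.673, -0.0]
wrist_force: [-0.8, -2.0, 1.7]
finger_gap: 0.0109
```

```bash
python3 st.py
```

```text
t 12.75 p [516.9 -53.7 157.4] yaw -1.6659 F [-0.8 -2.   1.7] M [-0.353  0.269  0.005] gap 10.9 tau6 -0.02209199359640479
```

Emit:
servo_tool(deltas=[{"dx":0,"dy":0,"dz":-0.7,"rx":0,"ry":0,"rz":0,"fingers":1},{"dx":0,"dy":0,"dz":0,"rx":0,"ry":0,"rz":0,"fingers":1}])

```text
clock: 12.95
tcp_pos: [0.5169, -0.0537, 0.1569]
orientation: [-0.0, 0.74, 0.673, -0.0]
wrist_force: [-1.3, -1.9, 4.2]
finger_gap: 0.011
```

```bash
python3 st.py; python3 m.py f.png
```

```text
t 12.95 p [516.9 -53.7 156.9] yaw -1.6658 F [-1.3 -1.9  4.2] M [-0.392  0.548 -0.02 ] gap 11.0 tau6 -0.02286087430547923
12.95 [ 0.5169462  -0.05372885  0.15685188] [-6.83888581e-05  7.39894005e-01  6.72723426e-01 -2.22437390e-04] [-0.26  0.3  -0.35  0.92 -0.    1.41] [-1.32322105 -1.94467514  4.1926265 ]
inner_knob 0.83 [246.0, 216.2, 268.8, 294.8] [257.3 254.2] [[ 0.517  -0.0429  0.116 ]] [[ 0.5151 -0.0622  0.082 ]]
ring_mark 0.72 [192.7, 176.0, 321.0, 267.7] [257.2 215.8] [[ 0.5187 -0.0244  0.116 ]] [[ 0.5174 -0.0381  0.082 ]]
press 0.74 [101.4, 78.3, 509.8, 317.8] [266.3 189.6] [[ 0.5236 -0.0131  0.116 ]] [[ 0.5237 -0.0233  0.082 ]]
press 0.18 [250.2, 216.0, 271.1, 296.2] [257.6 253.9] [[ 0.5171 -0.0427  0.116 ]] [[ 0.5153 -0.062   0.082 ]]
[([245, 216, 26, 78, 1628], array([257.3, 251.3]))]
```

View pics/f.png

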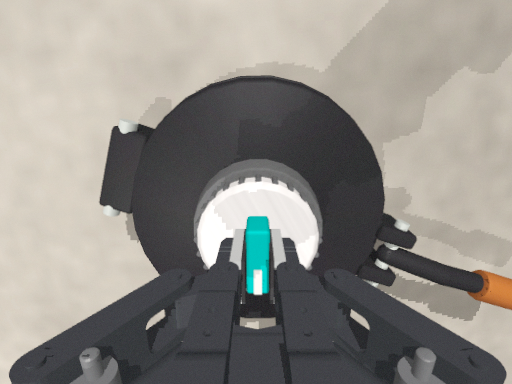

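The bar now sits close above the ring (bar 246–268, 216–294), and force is starting to build at the seat. A little more push for a firm seat.

Emit:
servo_tool(deltas=[{"dx":0,"dy":0,"dz":-0.7,"rx":0,"ry":0,"rz":0,"fingers":1},{"dx":0,"dy":0,"dz":0,"rx":0,"ry":0,"rz":0,"fingers":1}])

```text
clock: 13.35
tcp_pos: [0.517, -0.0537, 0.1563]
orientation: [-0.0, 0.74, 0.673, -0.0]
wrist_force: [-2.5, -1.2, 6.3]
finger_gap: 0.0107
```

```bash
python3 st.py
```

```text
t 13.35 p [517.  -53.7 156.3] yaw -1.6658 F [-2.5 -1.2  6.3] M [-0.325  0.708  0.054] gap 10.7 tau6 -0.023756922455504537
```

Force is 6.3 N but the tips are near the ring. I'm releasing here; any last push will be done with shut fingers on the bar's top.

Emit:
servo_tool(deltas=[{"dx":0,"dy":0,"dz":0,"rx":0,"ry":0,"rz":0,"fingers":0.4},{"dx":0,"dy":0,"dz":0,"rx":0,"ry":0,"rz":0,"fingers":0.2},{"dx":0,"dy":0,"dz":0,"rx":0,"ry":0,"rz":0,"fingers":0},{"dx":0,"dy":0,"dz":10,"rx":0,"ry":0,"rz":0,"fingers":0},{"dx":0,"dy":0,"dz":30,"rx":0,"ry":0,"rz":0,"fingers":-1},{"dx":0,"dy":0,"dz":40,"rx":0,"ry":0,"rz":0,"fingers":-1},{"dx":0,"dy":0,"dz":40,"rx":0,"ry":0,"rz":0,"fingers":-1},{"dx":0,"dy":0,"dz":0,"rx":0,"ry":0,"rz":0,"fingers":-1}])

```text
clock: 14.15
tcp_pos: [0.5198, -0.0542, 0.2824]
orientation: [0.004, 0.74, 0.673, 0.003]
wrist_force: [1.2, 0.3, -0.1]
finger_gap: 0.0852
```

Emit:
servo_tool(deltas=[{"dx":0,"dy":0,"dz":0,"rx":0,"ry":0,"rz":0,"fingers":-1},{"dx":0,"dy":0,"dz":0,"rx":0,"ry":0,"rz":0,"fingers":-1}])

```text
clock: 14.35
tcp_pos: [0.5167, -0.0536, 0.2753]
orientation: [-0.001, 0.74, 0.673, -0.0]
wrist_force: [-0.1, 0.2, -0.4]
finger_gap: 0.0858
```

```bash
python3 m.py g.png; python3 -c "
import cv2
i=cv2.imread('pics/g.png')[130:250,180:330]; cv2.imwrite('pics/g2.png',cv2.resize(i,None,fx=5,fy=5,interpolation=cv2.INTER_CUBIC))"
```

```text
14.35 [ 0.51673703 -0.05355257  0.2752969 ] [-5.68661164e-04  7.39874206e-01  6.72744926e-01 -3.16673140e-04] [-0.26  0.22 -0.15  1.2   0.    1.41] [-0.09433079  0.17951363 -0.4129848 ]
inner_knob 0.56 [253.4, 171.3, 267.0, 214.0] [258.  190.1] [[ 0.5167 -0.0481  0.116 ]] [[ 0.5158 -0.0583  0.082 ]]
press 0.82 [154.3, 86.7, 446.7, 248.1] [266.7 172.1] [[ 0.5255 -0.033   0.116 ]] [[ 0.5259 -0.041   0.082 ]]
[([252, 170, 13, 42, 448], array([257.8, 188.1]))]
```

View pics/g2.png

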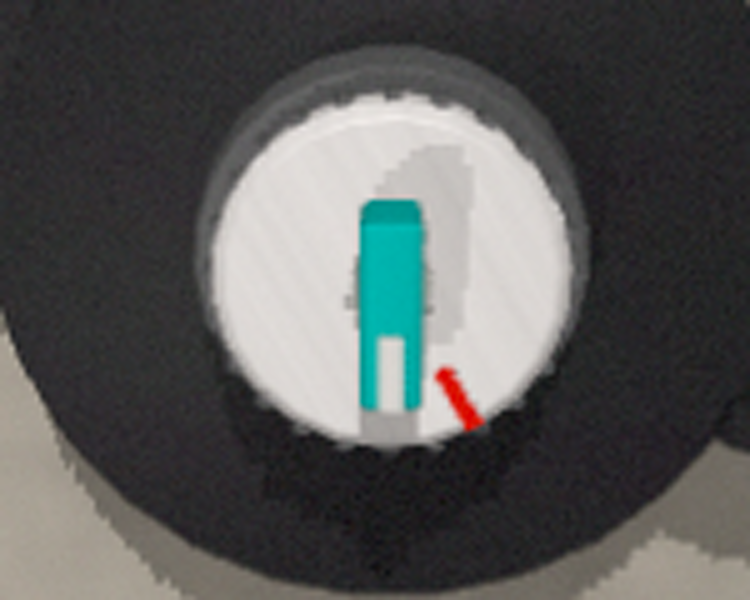

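The bar is down, with its shadow close. The red mark centre is at crop (459,400) and the bar top's corners are about (362,222), (422,222), (420,410), (360,410). I'm checking ring angle and bar height.

Run:
```python
from h import *
s=env.get_state(); c=look("wrist")
g=lambda p:(np.array(p,float)+.5)/5-.5+[180,130]
f=lambda p:(np.array(p,float)+.5)/6-.5+[205,145]
ctr=np.array([.5166,-.0535])
a=at_z(c,g([(443,374),(477,428),(459,400)]),.082); print("mark after",a.round(4),[np.arctan2(*(p[:2]-ctr)[::-1]).round(3) for p in a])
ring=at_z(c,g([(213,275),(570,275),(395,93),(392,447)]),.082); print(ring.round(4))
# the earlier picture c.png: rebuild its pose
T=np.eye(4); q=[-1.0989e-3,.110797,.993842,3.6e-4]; T[:3,:3]=R.from_quat([q[1],q[2],q[3],q[0]]).as_matrix(); T[:3,3]=[.50943,-.046967,.283187]
c0=dict(c); c0["E"]=T@np.array(c["hand_eye"])
b=at_z(c0,f([(188,357),(128,402),(158,380)]),.082); print("mark before",b.round(4),[np.arctan2(*(p[:2]-ctr)[::-1]).round(3) for p in b])
for z in(.116,.1115,.107):
    q=at_z(c,g([(362,222),(422,222),(420,410),(360,410)]),z); print(z,q.mean(0).round(4),"len",np.linalg.norm(q[2]+q[3]-q[0]-q[1])/2)
```

```text
mark after [[ 0.5243 -0.0739  0.082 ]
 [ 0.5302 -0.0861  0.082 ]
 [ 0.527  -0.0798  0.082 ]] [np.float64(-1.212), np.float64(-1.177), np.float64(-1.193)]
[[ 0.4811 -0.0492  0.082 ]
 [ 0.5508 -0.0558  0.082 ]
 [ 0.52   -0.0171  0.082 ]
 [ 0.5126 -0.0886  0.082 ]]
mark before [[ 0.5256 -0.0741  0.082 ]
 [ 0.5314 -0.0863  0.082 ]
 [ 0.5286 -0.0802  0.082 ]] [np.float64(-1.158), np.float64(-1.148), np.float64(-1.149)]
0.116 [ 0.516  -0.0507  0.116 ] len 0.033902981686453226
0.1115 [ 0.5159 -0.0521  0.1115] len 0.03456753329910195
0.107 [ 0.5157 -0.0535  0.107 ] len 0.035232084911750686
```

The bar centre falls on the axis at z = 0.107, which is fully home. The ring mark agrees within about 0.04 rad (about 1 mm, near calibration noise). I'll confirm with a gentle push on the bar's top with shut fingers.

Emit:
servo_tool(deltas=[{"dx":0,"dy":0,"dz":-20,"rx":0,"ry":0,"rz":0,"fingers":1},{"dx":0,"dy":0,"dz":-20,"rx":0,"ry":0,"rz":0,"fingers":1},{"dx":0,"dy":0,"dz":-10,"rx":0,"ry":0,"rz":0,"fingers":1},{"dx":0,"dy":0,"dz":0,"rx":0,"ry":0,"rz":0,"fingers":1},{"dx":0,"dy":0,"dz":0,"rx":0,"ry":0,"rz":0,"fingers":1},{"dx":0,"dy":0,"dz":0,"rx":0,"ry":0,"rz":0,"fingers":1},{"dx":0,"dy":0,"dz":0,"rx":0,"ry":0,"rz":0,"fingers":1},{"dx":0,"dy":0,"dz":0,"rx":0,"ry":0,"rz":0,"fingers":1}])

```text
clock: 15.4
tcp_pos: [0.5176, -0.0538, 0.2267]
orientation: [0.001, 0.74, 0.673, 0.0]
wrist_force: [0.3, 0.3, 0.5]
finger_gap: -0.0001
```

Emit:
servo_tool(deltas=[{"dx":0,"dy":0,"dz":-20,"rx":0,"ry":0,"rz":0,"fingers":1},{"dx":0,"dy":0,"dz":-15,"rx":0,"ry":0,"rz":0,"fingers":1},{"dx":0,"dy":0,"dz":-5,"rx":0,"ry":0,"rz":0,"fingers":1},{"dx":0,"dy":0,"dz":-1,"rx":0,"ry":0,"rz":0,"fingers":1},{"dx":0,"dy":0,"dz":0,"rx":0,"ry":0,"rz":0,"fingers":1},{"dx":0,"dy":0,"dz":0,"rx":0,"ry":0,"rz":0,"fingers":1}])

```text
clock: 16.0
tcp_pos: [0.5177, -0.0538, 0.1858]
orientation: [0.001, 0.74, 0.673, 0.0]
wrist_force: [-0.9, -0.3, -0.0]
finger_gap: 0.0
```

Emit:
servo_tool(deltas=[{"dx":0,"dy":0,"dz":-1.5,"rx":0,"ry":0,"rz":0,"fingers":1},{"dx":0,"dy":0,"dz":-1.5,"rx":0,"ry":0,"rz":0,"fingers":1},{"dx":0,"dy":0,"dz":-1,"rx":0,"ry":0,"rz":0,"fingers":1},{"dx":0,"dy":0,"dz":-1,"rx":0,"ry":0,"rz":0,"fingers":1},{"dx":0,"dy":0,"dz":0,"rx":0,"ry":0,"rz":0,"fingers":1},{"dx":0,"dy":0,"dz":0,"rx":0,"ry":0,"rz":0,"fingers":1}])

```text
clock: 16.6
tcp_pos: [0.5172, -0.0537, 0.18]
orientation: [-0.0, 0.74, 0.673, -0.0]
wrist_force: [0.1, 0.1, 0.6]
finger_gap: 0.0003
```

Emit:
servo_tool(deltas=[{"dx":0,"dy":0,"dz":-0.7,"rx":0,"ry":0,"rz":0,"fingers":1},{"dx":0,"dy":0,"dz":-0.6,"rx":0,"ry":0,"rz":0,"fingers":1},{"dx":0,"dy":0,"dz":0,"rx":0,"ry":0,"rz":0,"fingers":1},{"dx":0,"dy":0,"dz":0,"rx":0,"ry":0,"rz":0,"fingers":1}])

```text
clock: 17.0
tcp_pos: [0.5173, -0.0537, 0.1788]
orientation: [0.0, 0.74, 0.673, 0.0]
wrist_force: [-0.2, -0.1, -0.3]
finger_gap: 0.0
```

Emit:
servo_tool(deltas=[{"dx":0,"dy":0,"dz":-0.6,"rx":0,"ry":0,"rz":0,"fingers":1},{"dx":0,"dy":0,"dz":-0.6,"rx":0,"ry":0,"rz":0,"fingers":1},{"dx":0,"dy":0,"dz":0,"rx":0,"ry":0,"rz":0,"fingers":1},{"dx":0,"dy":0,"dz":0,"rx":0,"ry":0,"rz":0,"fingers":1}])

```text
clock: 17.4
tcp_pos: [0.5173, -0.0537, 0.1779]
orientation: [0.0, 0.74, 0.673, 0.0]
wrist_force: [-1.1, 0.4, 5.6]
finger_gap: 0.0001
```

Emit:
servo_tool(deltas=[{"dx":0,"dy":0,"dz":-0.6,"rx":0,"ry":0,"rz":0,"fingers":1},{"dx":0,"dy":0,"dz":0,"rx":0,"ry":0,"rz":0,"fingers":1},{"dx":0,"dy":0,"dz":0,"rx":0,"ry":0,"rz":0,"fingers":1}])

```text
clock: 17.7
tcp_pos: [0.5174, -0.0537, 0.1775]
orientation: [0.0, 0.74, 0.673, 0.0]
wrist_force: [-1.2, 0.9, 6.8]
finger_gap: -0.0003
```

```bash
python3 st.py
```

```text
t 17.7 p [517.4 -53.7 177.5] yaw -1.6657 F [-1.2  0.9  6.8] M [0.182 0.34  0.029] gap -0.3 tau6 -0.0033554897527210414
```

The seat resists springily at 6.8 N, so the knob is home. Retracting.

Emit:
servo_tool(deltas=[{"dx":0,"dy":0,"dz":3,"rx":0,"ry":0,"rz":0,"fingers":1},{"dx":0,"dy":0,"dz":20,"rx":0,"ry":0,"rz":0,"fingers":1},{"dx":0,"dy":0,"dz":40,"rx":0,"ry":0,"rz":0,"fingers":1},{"dx":0,"dy":0,"dz":37,"rx":0,"ry":0,"rz":0,"fingers":-1},{"dx":0,"dy":0,"dz":0,"rx":0,"ry":0,"rz":0,"fingers":-1},{"dx":0,"dy":0,"dz":0,"rx":0,"ry":0,"rz":0,"fingers":-1},{"dx":0,"dy":0,"dz":0,"rx":0,"ry":0,"rz":0,"fingers":-1},{"dx":0,"dy":0,"dz":0,"rx":0,"ry":0,"rz":0,"fingers":-1}])

```text
clock: 18.5
tcp_pos: [0.5165, -0.0536, 0.2753]
orientation: [-0.001, 0.74, 0.673, -0.001]
wrist_force: [-0.2, -0.2, -0.8]
finger_gap: 0.0721
```

```bash
python3 st.py; python3 m.py i.png; python3 -c "
import cv2
i=cv2.imread('pics/i.png')[130:250,180:330]; cv2.imwrite('pics/i2.png',cv2.resize(i,None,fx=5,fy=5,interpolation=cv2.INTER_CUBIC))"
```

```text
t 18.5 p [516.5 -53.6 275.3] yaw -1.6659 F [-0.2 -0.2 -0.8] M [-0.013 -0.032  0.007] gap 72.1 tau6 1.7866913282205132e-06
18.5 [ 0.51646876 -0.05356144  0.27529412] [-0.00122893  0.73990332  0.67271161 -0.00080819] [-0.26  0.22 -0.15  1.2  -0.    1.41] [-0.18292966 -0.17312724 -0.80670371]
ring_mark 0.82 [223.2, 149.3, 298.0, 216.9] [258.5 182.3] [[ 0.5173 -0.0412  0.116 ]] [[ 0.5164 -0.0503  0.082 ]]
ring_mark 0.2 [253.7, 170.5, 266.2, 214.4] [258.8 190.2] [[ 0.5168 -0.0482  0.116 ]] [[ 0.516  -0.0584  0.082 ]]
press 0.78 [155.6, 90.1, 448.3, 248.8] [267.4 172.4] [[ 0.5255 -0.0333  0.116 ]] [[ 0.5259 -0.0412  0.082 ]]
[([252, 170, 14, 42, 454], array([258.2, 188.5]))]
```

View pics/i2.png

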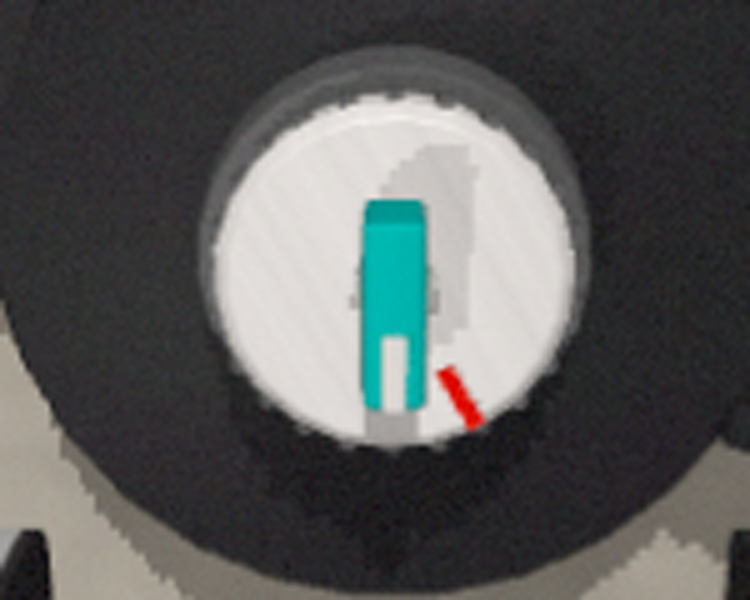

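The picture is the same as before the top push: bar home and upright at (395,305), red mark still at (460,400). Handing in.

```bash
python3 -c "
from workcell import job; print(job.hand_in())"
```

```text
the job is handed in; nothing more can be done
None
```

I turned the knob about 1.27 rad clockwise under roughly 4–6 N until it dropped into the notch. There the pressure went to zero and the clockwise pull faded. I then pushed it to its seat, let go, confirmed with a gentle push on the bar's top, and backed off before handing in at about 18.6 s.

**Home:** The seat pushed back springily at 6.3 N while gripped and 6.8 N from the top. The bar's centre falls on the dial axis at z ≈ 0.107 m, as expected for fully home. The final picture looks the same as the one before the top push. One disagreement: in the top push the fingertips met the bar about 2 mm lower than calculated, which I put down to calibration.

**Forces:** The highest wrist reading was about 7 N. The notch pull peaked at about 0.37 N m, below the 0.56 N m that counts as forcing.

**Ring:** The red mark measured about 0.04 rad (about 1 mm) from where it started. I take that as measurement error between two differently turned views, but I can't rule out a tiny shift. It looked unchanged between the last two pictures.

**Bystanders:** The cup, turner and comal stayed out of the arm's path. I did not photograph them again at the end.

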